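# Hold a cast lever level over its drilling jig

## Robot

A 6-joint arm with a two-finger parallel gripper is mounted at the origin on the work surface. World frame = base frame: x ahead of the robot, y to its left, z up, the work surface at z = 0. Lengths are in mm, angles in degrees, forces in N, time in s.
With the tool pointing down it reaches from about 275 to 875 mm from the base axis. Payload 12.5 kg.
Tool frame: the origin (TCP) lies on the centre line of the jaws, within the pads' length; the fingertips stand 19 mm ahead of it and the grasp point (between the pads) is the TCP; z points along the fingers, y is the direction in which the jaws open and shut (so a half turn about z gives the same grasp; the last joint's range is limited). The gripper opens to 85 mm and grips with 20 to 120 N. Pads are 22 mm wide; open, the fingers measure 114 mm over their backs; the gripper's body (76 mm by 85 mm) begins 54 mm behind the grasp point. The pads swing forward as they close: fully open they stand 13 mm farther back than shut.
Start: joints at [63.793, 20.094, 94.641, -0, 65.266, -4.847], TCP at [200.292, 512.219, 250.29] pointing down, gripper open.
Joint ranges: [-157.81, 157.81], [-45, 120.19], [0.68, 151.7], [-89.99, 269.99], [4.06, 180], [-164.3, 164.3]. Speed limits (degrees/s): [127.2, 127.2, 159.86, 180, 180, 180].

## Interface

Orientations are given as [roll, pitch, yaw] about the fixed x, y, z axes, in that order (R = Rz(yaw) Ry(pitch) Rx(roll)).
In Python, from plant import sensors, imaging, job_done, nets gives the robot as it stands.
- The arm moves only by the tool jog_arm, never from a script. Its argument "targets" is a list of rows, each a list of 3 entries, a list of its own where there are three numbers: the finger opening in cm, from 0 to 8.54, then the shift along the tool's x, y, z in cm, then the turn, a rotation vector about the tool's x, y, z in degrees. In form: [[jaw, [x, y, z], [ax, ay, az]], ...]. A call has 1 to 10 rows; each row is the pose to reach, as a shift and turn from the pose measured when the call began, along the tool's axes at that moment; what a row does not reach only later rows make up. A row lasts 1/8 s, in which the tool goes at most 62.5 mm and 10.7 degrees, less where a joint would pass 70% of its speed; a pose out of reach is approached as far as the arm can. A call with a gripper value outside its range is refused whole. The fingers move at their own pace and stop on an object; the grip force is fixed at half the most. Time passes only in rows, so rows that repeat a pose let the fingers close. It gives the time, the measured TCP pose, the force and the opening at its end, in the units of the state.
- sensors.observe(): the state, without advancing time (a new reading comes with each control period).
- imaging.camera(name): name is "scene" or "top" or "wrist"; returns the picture (480x640x3 uint8, red, green, blue); there is no depth.
- imaging.camera_model(name): a dict with "intrinsics" (3x3 intrinsics, pixels), "xyz" and "attitude" of the camera in the world; the wrist camera has in their place "tool_from_camera" (4x4, takes a point from camera to tool coordinates, whose origin is the TCP and whose axes are the flange's). Camera axes: x right, y down, z forward; pixel columns grow to the right and rows downward; lengths in mm; the calibration is good to about 2 mm. A picture is of the moment at which its call begins: read the wrist's pose just before it. camera_model takes no time and is no camera call.
- job_done(): hands the job in, once; it reports no verdict.
Trained networks look in the newest picture that a camera, given by its name, has taken for a name from the list of things; names that differ only in an ending like _2 or _b are one class to them, and where a whole thing is asked for, a point or a joint stands for the part that bears it (a point fixed in the world has none). Each returns a list of dicts, best first, with "p" (0 to 1); they miss things now and then, are a little off and sometimes report something else, mostly with a low value. They report only what shows in the picture. A call takes as long as a camera call.
- nets.search_frame(target, camera): "rect" ([left, top, width, height] in pixels, round what is visible of it).
- nets.place_of(target, camera): "location" ([column, row] in pixels: a listed point, or the origin of a listed thing).
The state is a dict: "time_s": time; "joint_pos": joint angles; "qd": joint speeds; "joint_efforts": joint torques, N m; "tcp_pos": TCP position; "tool_rot": TCP orientation; "contact_force": force on the tool from outside, world axes, zero at the start; "moment": the same for the moment, N m; "opening": finger opening in mm.
Only numpy, scipy, OpenCV 4.12 (cv2) and the standard library are available. Lean on these libraries where they do the work, as an engineer would, in place of code of your own. Each camera call takes 0.05 s, during which the arm holds its last target. There are 200 camera calls.

## Task

Clear the wooden offcut off the plywood jig into the wooden scrap tray and let go of it there. Then pick up the cast-iron lever by its balance point (on the bar, nearer the big end) and hold it level about 25 mm above the tips of the jig's two pins, with its big hole straight over the thick pin and its small hole straight over the thin pin, touching nothing but the gripper. Finish while holding it still there, and leave the glue bottle, screw jar and hammer alone.

Things in the scene. Friction and masses are not known exactly. Their poses are not given: they have to be found in the camera images.
- lever: Loose dark cast-iron lever, 0.55 to 0.93 kg, lying on its two bosses. Big boss at -x: 44 mm across, 46 tall, 18 mm upright hole; small boss at +x: 28 across, 40 tall, 12 mm hole; hole axes 150 mm apart. The bar between is 16 mm wide, 20 to 40 mm above the underside, but 24 mm wide for 7 mm next to the big boss. Origin: midway between the holes, at the underside; x along the bar, big to small, z up.
- lever_balance (a point): Balance point of the lever (its centre of mass seen from above), at mid-height of the 16 mm wide bar: 49 mm from the big hole's axis towards the small one (26 mm from the lever's origin towards the big boss), 30 mm above the underside.
- lever_big_hole (a point): Centre of the lever's big hole, at the lever's underside.
- lever_small_hole (a point): Centre of the lever's small hole, at the lever's underside.
- jig: Jig fixed to the bench: pale plywood base 230 x 80 mm, 22 mm thick, with two steel pins on its long centre line, 150 mm apart, tips 62 mm above the bench: a 16 mm pin at its -x end, always the end nearer the robot, and a 10 mm pin at its +x end. Origin: centre of the base's underside, on the bench, midway between the pins; x from thick to thin pin.
- thick_pin_tip (a point): Centre of the thick pin's tip.
- thin_pin_tip (a point): Centre of the thin pin's tip.
- offcut: Loose pine offcut, a plain block 58 mm (x) by 38 mm (y) by 110 mm tall, about 0.12 kg, standing on end on the jig's base between the two pins, in the way of the lever. Origin: centre of its underside as it stands.
- offcut_center (a point): Centre of the offcut block, 55 mm above its origin.
- tray: Open wooden scrap tray fixed to the bench, 180 (x) x 150 (y) x 50 mm tall outside, walls and floor 8 mm thick. Empty. Origin: centre of its underside, on the bench.
- glue: Bystander: white glue bottle, 56 mm across, 160 mm tall, standing beyond the work. Origin: centre of its underside.
- screw_jar: Bystander: jar with a steel lid, 66 mm across, 80 mm tall, standing beyond the work. Origin: centre of its underside.
- hammer: Bystander: hammer with a wooden handle and steel head, 240 mm long, lying beyond the jig. Origin: on its underside, within its length.

How it is judged (in metres and radians):
On the way, in this order (a step that is already met when the one before it is completed fails the run):
1. the offcut lies or stands in the scrap tray, let go (x of offcut_center in the frame of tray between -0.082 and 0.082 m and y of offcut_center in the frame of tray between -0.067 and 0.067 m and height (world z) of offcut_center below 0.09 m and contact force between offcut and tray above 0.2 N and contact force between offcut and the fingers below 0.1 N and linear speed of offcut below 0.02 m/s), for 0.3 s.
2. the lever is lifted level off the bench, held by the fingers at its balance point (height (world z) of lever above 0.03 m and angle between lever's own z axis and vertical below 0.1 rad and contact force between lever and the fingers above 2 N and x of the grasp point in the frame of lever between -0.044 and -0.008 m), for 0.2 s.
At the end, for the whole second after the job is handed in: Offcut at rest in the tray, let go. Lever held still by the fingers within 18 mm of its balance point, level within 0.07 rad, each hole within 12 mm of straight above its pin, underside 10 to 45 mm above the pin tips, touching neither jig, offcut nor tray (all of step 1 and contact force between lever and the fingers above 2 N and x of the grasp point in the frame of lever between -0.044 and -0.008 m and angle between lever's own z axis and vertical below 0.07 rad and horizontal distance between lever_big_hole and thick_pin_tip below 0.012 m and horizontal distance between lever_small_hole and thin_pin_tip below 0.012 m and z of lever_big_hole in the frame of thick_pin_tip between 0.01 and 0.045 m and z of lever_small_hole in the frame of thin_pin_tip between 0.01 and 0.045 m and contact force between lever and jig below 0.1 N and contact force between lever and offcut below 0.1 N and contact force between lever and tray below 0.1 N and linear speed of lever below 0.02 m/s and angular speed of lever below 0.1 rad/s); the arm keeps its last pose, push and grip.
It fails at once if the glue bottle is moved by more than 30 mm (distance of glue from where it was at the start of the episode above 0.03 m).
It fails at once if the screw jar is moved by more than 30 mm (distance of screw_jar from where it was at the start of the episode above 0.03 m).
It fails at once if the hammer is moved by more than 30 mm (distance of hammer from where it was at the start of the episode above 0.03 m).
It also fails if it takes over 64 s, if anything falls off the work surface, if the arm or the gripper's body presses on something with over 40 N, if the wrist force passes 120 N, or if a joint passes its speed limit or range.

## Working session

There is one attempt and no reset: what is moved stays moved. The work goes in short steps, Python scripts to look and compute and a tool call to move; the robot and the scene stay as the last step left them, time stands still between calls to the robot, and variables do not carry over. Pictures are saved under pics/ and viewed, about 8 in all and at most 12, crops included, and the job is handed in when it is done.

Besides the shell and the picture viewer there is one more tool, called after ">>>" as name([rows], argument=value, ...), one row to a line, values as JSON. jog_arm: Moves the arm, as the interface text tells. Its arguments: {"type":"object","properties":{"targets":{"type":"array"}},"required":["targets"]}

```bash
mkdir -p pics
python3 - <<'E'
from plant import sensors, imaging, nets
import cv2,numpy as np
s=sensors.observe();print({k:np.round(v,2).tolist() for k,v in s.items() if k in('time_s','tcp_pos','tool_rot','opening')})
for c in('top','scene'):
    im=imaging.camera(c);cv2.imwrite(f'pics/{c}0.png',im[:,:,::-1]);m=imaging.camera_model(c);print(c,m)
    for t in('lever_balance','lever_big_hole','lever_small_hole','thick_pin_tip','thin_pin_tip','offcut_center','offcut','tray','jig','lever','hammer','glue','screw_jar'):
        r=nets.place_of(t,c);print(t,[(np.round(d['location'],1).tolist(),round(d['p'],2)) for d in r[:2]])
print(imaging.camera_model('wrist'))
E
```

```text
{'time_s': 0.0, 'tcp_pos': [200.18, 511.95, 249.77], 'tool_rot': [-179.93, -0.0, 158.64], 'opening': 85.48}
top {'intrinsics': array([[481.24896844,   0.        , 319.41263643],
       [  0.        , 481.24896844, 244.76611403],
       [  0.        ,   0.        ,   1.        ]]), 'xyz': array([ 376.39859524,  -44.57602933, 1002.65605428]), 'attitude': array([-1.67403040e+02, -9.73504567e-02, -8.63145584e+01])}
lever_balance [([474.4, 314.0], 0.73), ([321.8, 216.5], 0.21)]
lever_big_hole [([490.8, 326.4], 0.64), ([321.5, 261.9], 0.64)]
lever_small_hole [([429.2, 282.8], 0.62)]
thick_pin_tip [([311.3, 293.0], 0.7), ([453.7, 306.2], 0.66)]
thin_pin_tip [([322.8, 215.0], 0.6)]
offcut_center [([316.3, 259.7], 0.77)]
offcut [([315.8, 265.2], 0.8), ([421.6, 207.5], 0.44)]
tray [([155.5, 305.2], 0.67), ([424.4, 206.0], 0.48)]
jig [([319.1, 261.5], 0.58)]
lever [([457.8, 303.1], 0.6)]
hammer [([318.0, 175.9], 0.56)]
glue [([206.0, 205.1], 0.69), ([319.9, 262.1], 0.22)]
screw_jar [([424.5, 209.0], 0.87), ([316.5, 263.5], 0.48)]
scene {'intrinsics': array([[500.26971245,   0.        , 322.9445
[... 645 characters left out ...]
([321.0, 237.8], 0.74)]
hammer [([414.5, 304.0], 0.88), ([164.7, 370.6], 0.22)]
glue [([432.6, 198.9], 0.65)]
screw_jar [([316.1, 382.7], 0.86), ([357.9, 262.4], 0.47)]
{'intrinsics': array([[383.11095821,   0.        , 326.46228603],
       [  0.        , 383.11095821, 236.03398881],
       [  0.        ,   0.        ,   1.        ]]), 'tool_from_camera': array([[ 4.76688332e-04, -9.54311716e-01, -2.98812519e-01,
         7.68066952e+01],
       [ 9.99999850e-01,  3.74429959e-04,  3.99465740e-04,
         2.07886373e-01],
       [-2.69330476e-04, -2.98812664e-01,  9.54311751e-01,
        -1.24150222e+02],
       [ 0.00000000e+00,  0.00000000e+00,  0.00000000e+00,
         1.00000000e+00]])}
```

```bash
cat > h.py <<'E'
import numpy as np, cv2
from scipy.spatial.transform import Rotation as R
from plant import sensors, imaging, nets
def cam(c, s=None):
    m=imaging.camera_model(c); K=np.array(m['intrinsics'])
    if c=='wrist':
        s=s or sensors.observe(); T=np.array(m['tool_from_camera'])
        Rt=R.from_euler('xyz',s['tool_rot'],degrees=True).as_matrix()
        return K, np.array(s['tcp_pos'])+Rt@T[:3,3], Rt@T[:3,:3]
    return K, np.array(m['xyz']), R.from_euler('xyz',m['attitude'],degrees=True).as_matrix()
def ray(cm,px):
    K,o,A=cm; d=A@np.linalg.inv(K)@[px[0],px[1],1]; return o,d/np.linalg.norm(d)
def tri(obs):
    M=np.zeros((3,3));b=np.zeros(3);L=[]
    for cm,px in obs:
        o,d=ray(cm,px);P=np.eye(3)-np.outer(d,d);M+=P;b+=P@o;L.append((o,P))
    x=np.linalg.solve(M,b); return x,[np.linalg.norm(P@(x-o)) for o,P in L]
def atz(cm,px,z):
    o,d=ray(cm,px); return o+d*(z-o[2])/d[2]
def proj(cm,X):
    K,o,A=cm; p=K@(A.T@(np.array(X)-o)); return p[:2]/p[2]
E
python3 - <<'E'
from h import *
np.set_printoptions(precision=1,suppress=True)
T,S=cam('top'),cam('scene')
D=dict(bal=[(474.4,314),(185,354.2)],big=[(490.8,326.4),(163.2,368.4)],small=[(429.2,282.8),(242,338.7)],thick=[(311.3,293),(298.2,227.3)],thin=[(322.8,215),(354.8,263)],offc=[(316.3,259.7),(322.9,235.4)],off0=[(315.8,265.2),(320,249.1)],tray=[(155.5,305.2),(359.8,138)],lever=[(457.8,303.1),(203.9,357.4)],hammer=[(318,175.9),(414.5,304)],glue=[(206,205.1),(432.6,198.9)],jar=[(424.5,209),(316.1,382.7)])
for k,(a,b) in D.items(): print(k,*tri([(T,a),(S,b)]))
a=cv2.imread('pics/top0.png');b=cv2.imread('pics/scene0.png')
for k,(p,q) in D.items():
    for im,x in((a,p),(b,q)):
        x=tuple(int(v) for v in x);cv2.circle(im,x,2,(0,0,255),-1);cv2.putText(im,k,(x[0]+4,x[1]),0,.35,(255,0,255))
cv2.imwrite('pics/both.png',cv2.resize(np.vstack([a[100:420],b[80:460]]),None,fx=.85,fy=.85))
E
```

```text
bal [ 471.5 -348.4   37.4] [np.float64(1.3865007593567742), np.float64(1.3865007593568472)]
big [ 449.8 -387.    21.4] [np.float64(0.5254313361011835), np.float64(0.5254313361012615)]
small [ 531.4 -263.7   13.9] [np.float64(0.37002265183421545), np.float64(0.370022651834198)]
thick [491.5 -21.2  50.4] [np.float64(2.169623777639538), np.float64(2.169623777639548)]
thin [642.2 -38.2  75.1] [np.float64(3.4942741951245417), np.float64(3.4942741951243512)]
offc [554.5 -26.4  79. ] [np.float64(3.201577085412852), np.float64(3.201577085412835)]
off0 [550.8 -27.4  27. ] [np.float64(0.2683964934808318), np.float64(0.26839649348076655)]
tray [450.4 298.5   5.6] [np.float64(1.3107078530202627), np.float64(1.3107078530204304)]
lever [ 493.  -327.2    4.8] [np.float64(1.864586004815916), np.float64(1.8645860048158274)]
hammer [763.5 -15.5 -13. ] [np.float64(4.29951374915444), np.float64(4.299513749154287)]
glue [677.4 224.6   2.4] [np.float64(7.335313279706257), np.float64(7.335313279706165)]
jar [ 692.3 -254.     4.8] [np.float64(0.6366334231637307), np.float64(0.6366334231635085)]
```

View pics/both.png

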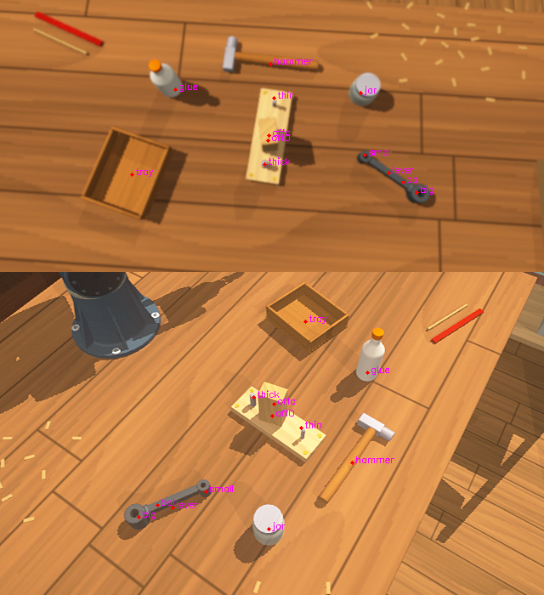

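```bash
cat >> h.py <<'E'
def go(p,yaw,s=None):
    "shift (cm) and rotvec (deg) in tool axes to reach TCP p pointing down with yaw"
    s=s or sensors.observe(); A=R.from_euler('xyz',s['tool_rot'],degrees=True)
    t=A.inv().apply(np.array(p)-s['tcp_pos'])/10
    r=(A.inv()*R.from_euler('xyz',[180,0,yaw],degrees=True)).as_rotvec(degrees=True)
    print('shift',np.round(t,2),'turn',np.round(r,2))
E
python3 -c "
from h import *
go([552,-27,260],173.5)"
```

```text
shift [-52.39 -37.41  -0.97] turn [  0.    -0.   -14.86]
```

>>> jog_arm([
  [8.5, [-52.4, -37.4, -1], [0, 0, -14.9]],
  [8.5, [-52.4, -37.4, -1], [0, 0, -14.9]],
  [8.5, [-52.4, -37.4, -1], [0, 0, -14.9]],
  [8.5, [-52.4, -37.4, -1], [0, 0, -14.9]],
  [8.5, [-52.4, -37.4, -1], [0, 0, -14.9]],
  [8.5, [-52.4, -37.4, -1], [0, 0, -14.9]],
  [8.5, [-52.4, -37.4, -1], [0, 0, -14.9]],
  [8.5, [-52.4, -37.4, -1], [0, 0, -14.9]],
  [8.5, [-52.4, -37.4, -1], [0, 0, -14.9]],
  [8.5, [-52.4, -37.4, -1], [0, 0, -14.9]],
])

```text
time_s: 2.65
tcp_pos: [540.8, -10.2, 260.1]
tool_rot: [180.0, 0.0, 173.5]
contact_force: [0.1, 0.8, -0.4]
opening: 85.1
```

>>> jog_arm([
  [8.5, [0, 0, 0], [0, 0, 0]],
])

```text
time_s: 2.78
tcp_pos: [542.1, -13.3, 259.8]
tool_rot: [-180.0, 0.0, 173.3]
contact_force: [-0.4, 0.4, -0.5]
opening: 85.2
```

Run:
```python
from h import *
np.set_printoptions(precision=1,suppress=True)
s=sensors.observe();print(s['time_s'],s['tcp_pos'],s['tool_rot'],s['qd'])
im=imaging.camera('wrist');W=cam('wrist',s);im=np.ascontiguousarray(im[:,:,::-1])
for t,z in(('thick_pin_tip',62),('thin_pin_tip',62),('offcut_center',77),('offcut',22)):
    for d in nets.place_of(t,'wrist')[:2]:
        x=d['location'];print(t,np.array(x),round(d['p'],2),atz(W,x,z));x=tuple(int(v) for v in x);cv2.circle(im,x,3,(0,0,255),-1);cv2.putText(im,t[:5],x,0,.4,(255,0,255))
cv2.imwrite('pics/w1.png',im)
```

```text
2.775 [542.1 -13.3 259.8] [-180.     0.   173.3] [ 2.2 -1.4  2.3  0.9  0.6  0.9]
thick_pin_tip [307.4 150.1] 0.83 [490.9 -22.7  62. ]
thin_pin_tip [318.1 316.6] 0.7 [644.5 -32.8  62. ]
```

View pics/w1.png

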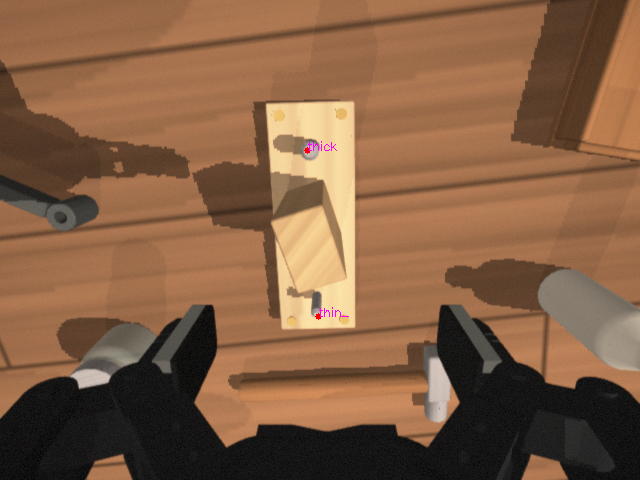

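Run:
```python
from h import *
np.set_printoptions(precision=1,suppress=True)
s=dict(tcp_pos=[542.1,-13.3,259.8],tool_rot=[180,0,173.3]);W=cam('wrist',s)
px=np.array([(272,222),(327,205),(346,275),(300,293)],float)
P=np.array([atz(W,p,132) for p in px]);print(P, np.linalg.norm(P-np.roll(P,-1,0),axis=1),P.mean(0))
from scipy.optimize import least_squares
im=cv2.imread('pics/w1.png')
def box(v,z):
    c,sn=np.cos(v[2]),np.sin(v[2]);return [[v[0]+c*a-sn*b,v[1]+sn*a+c*b,z] for a,b in((-29,19),(-29,-19),(29,-19),(29,19))]
f=lambda v:np.concatenate([proj(W,q)-p for q,p in zip(box(v,132),px)])
r=least_squares(f,[555,-27,-.3]);print(r.x,np.degrees(r.x[2]),r.fun)
big=cv2.resize(im[80:340,220:400],None,fx=3,fy=3,interpolation=cv2.INTER_CUBIC)[:, :]
for z,col in((132,(0,0,255)),(22,(255,0,0))):
    q=[((proj(W,b)-[220,80]+.5)*3).astype(int) for b in box(r.x,z)];cv2.polylines(big,[np.array(q)],True,col,1)
cv2.imwrite('pics/w1b.png',big[:600] if 0 else cv2.resize(big,None,fx=.76,fy=.76))
```

```text
[[530.  -48.8 132. ]
 [522.6 -10.2 132. ]
 [574.8  -2.7 132. ]
 [584.9 -37.2 132. ]] [39.3 52.7 35.9 56.1] [553.1 -24.7 132. ]
[554.2 -25.    0.2] 11.623663961391745 [ 51.9 -17.6 -56.   16.6 -46.6  20.   49.5 -13.2]
```

View pics/w1b.png

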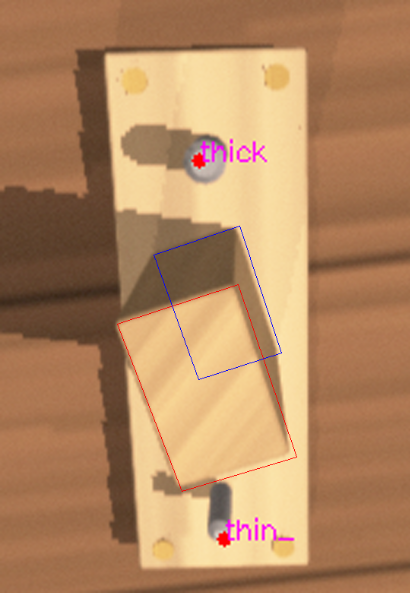

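Run:
```python
from h import *
from scipy.optimize import least_squares
np.set_printoptions(precision=1,suppress=True)
W=cam('wrist',dict(tcp_pos=[542.1,-13.3,259.8],tool_rot=[180,0,173.3]))
px=np.array([(271.8,221.7),(324.4,205.9),(346.3,278.2),(299.8,294.9)])
def box(v):
    c,sn=np.cos(v[2]),np.sin(v[2]);return [[v[0]+c*a-sn*b,v[1]+sn*a+c*b,v[3]] for a,b in((-29,-19),(-29,19),(29,19),(29,-19))]
r=least_squares(lambda v:np.concatenate([proj(W,q)-p for q,p in zip(box(v),px)]),[555,-27,.2,132]);v=r.x
print(v,np.degrees(v[2]),r.fun)
ya=np.degrees(v[2])+180
print('now',sensors.observe()['tcp_pos']);go([v[0],v[1],185],ya);go([v[0],v[1],104],ya)
```

```text
[556.9 -26.    0.2 124.1] 11.083810836264991 [ 0.3  0.3 -0.8  0.   1.4  1.  -0.8 -1.4]
now [540.2  -9.1 260.2]
shift [-1.8 -1.5  7.5] turn [  0.    0.  -17.5]
shift [-1.8 -1.5 15.6] turn [  0.    0.  -17.5]
```

Run:
```python
from h import *
go([554.5,-25.8,185],191);go([554.5,-25.8,104],191)
```

```text
shift [-1.6  -1.5   7.52] turn [ 1.00e-02  2.00e-02 -1.74e+01]
shift [-1.6  -1.5  15.62] turn [ 1.00e-02  2.00e-02 -1.74e+01]
```

>>> jog_arm([
  [8.5, [-1.6, -1.5, 4], [0, 0, -9]],
  [8.5, [-1.6, -1.5, 7.5], [0, 0, -17.4]],
  [8.5, [-1.6, -1.5, 9], [0, 0, -17.4]],
  [8.5, [-1.6, -1.5, 12], [0, 0, -17.4]],
  [8.5, [-1.6, -1.5, 14.5], [0, 0, -17.4]],
  [8.5, [-1.6, -1.5, 15.6], [0, 0, -17.4]],
  [8.5, [-1.6, -1.5, 15.6], [0, 0, -17.4]],
  [8.5, [-1.6, -1.5, 15.6], [0, 0, -17.4]],
])

```text
time_s: 4.03
tcp_pos: [555.2, -25.7, 105.4]
tool_rot: [-180.0, 0.1, -169.0]
contact_force: [0.7, 0.6, -0.1]
opening: 85.3
```

Run:
```python
from h import *
s=sensors.observe();print(s['tcp_pos'],s['tool_rot'],s['contact_force'])
cv2.imwrite('pics/w2.png',imaging.camera('wrist')[:,:,::-1])
```

```text
[555.15173256 -25.67813037 105.42471546] [-1.79975882e+02  1.18937406e-01 -1.69028781e+02] [ 0.66934264  0.62015303 -0.10332791]
```

View pics/w2.png

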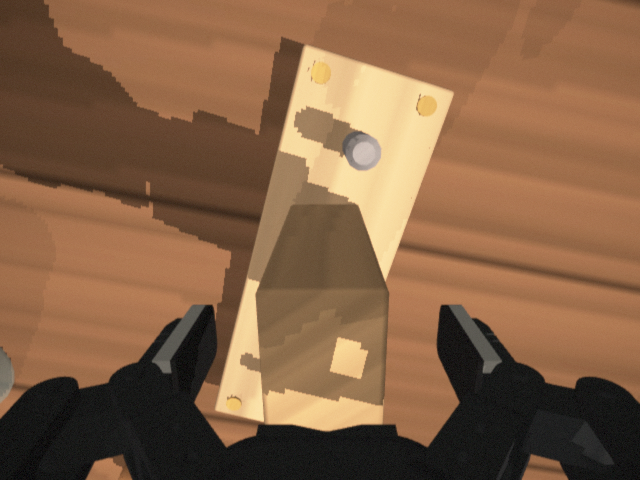

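>>> jog_arm([
  [0, [0, 0, 0], [0, 0, 0]],
  [0, [0, 0, 0], [0, 0, 0]],
  [0, [0, 0, 0], [0, 0, 0]],
  [0, [0, 0, 0], [0, 0, 0]],
  [0, [0, 0, 0], [0, 0, 0]],
  [0, [0, 0, 0], [0, 0, 0]],
  [0, [0, 0, -3], [0, 0, 0]],
  [0, [0, 0, -7], [0, 0, 0]],
  [0, [0, 0, -11], [0, 0, 0]],
  [0, [0, 0, -12], [0, 0, 0]],
])

```text
time_s: 5.32
tcp_pos: [555.5, -25.8, 227.3]
tool_rot: [-179.9, 0.3, -169.0]
contact_force: [-0.0, -0.5, -1.7]
opening: 37.5
```

Run:
```python
from h import *
np.set_printoptions(precision=1,suppress=True)
s=sensors.observe();print(s['tcp_pos'],s['opening'],s['contact_force'])
# tray rect/yaw from top image: rim corners read from composite (scale .85, offset 100)
im=cv2.imread('pics/top0.png');T=cam('top')
px=[(114,130),(171,150),(137,219),(82,196)]
P=np.array([atz(T,(x/.85,y/.85+100),50) for x,y in px]);print(P,P.mean(0),np.linalg.norm(P-np.roll(P,-1,0),axis=1))
go([450,298,P[0][2]+170],176)
```

```text
[555.5 -25.8 227.3] 37.485447022931645 [-0.  -0.5 -1.7]
[[547.9 339.8  50. ]
 [508.9 199.1  50. ]
 [346.9 257.3  50. ]
 [389.8 390.1  50. ]] [448.4 296.6  50. ] [146.  172.2 139.5 165.9]
shift [ 4.2 33.8  0.7] turn [-0.   0.3 15. ]
```

```bash
python3 -c "
from h import *
go([449,297,220],161);go([449,297,94],161)"
```

```text
shift [ 4.32 33.72  0.66] turn [-0.    0.31 29.98]
shift [ 4.38 33.73 13.26] turn [-0.    0.31 29.98]
```

>>> jog_arm([
  [0, [0.6, 5, 0.2], [0, 0, 4]],
  [0, [1.4, 11, 0.4], [0, 0, 10]],
  [0, [2.2, 17, 0.6], [0, 0, 16]],
  [0, [3, 23, 0.7], [0, 0.1, 21]],
  [0, [3.6, 28, 0.7], [0, 0.2, 25]],
  [0, [4, 32, 0.7], [0, 0.3, 28]],
  [0, [4.3, 33.7, 0.7], [0, 0.3, 30]],
  [0, [4.3, 33.7, 0.7], [0, 0.3, 30]],
  [0, [4.3, 33.7, 3], [0, 0.3, 30]],
  [0, [4.3, 33.7, 6], [0, 0.3, 30]],
])

```text
time_s: 6.58
tcp_pos: [449.8, 296.0, 165.7]
tool_rot: [180.0, 0.0, 161.0]
contact_force: [0.5, 0.0, -1.2]
opening: 37.1
```

Run:
```python
from h import *
s=sensors.observe();print(s['tcp_pos'],s['opening'],s['contact_force'])
W=cam('wrist',s);im=imaging.camera('wrist');print(nets.place_of('tray','wrist')[:1])
cv2.imwrite('pics/w3.png',im[:,:,::-1]);go([449,297,94],161)
```

```text
[449.80679105 295.99266209 165.73099535] 37.07074467536641 [ 0.48955732  0.02876465 -1.16286994]
[]
shift [-0.04  0.24  6.95] turn [-0.26 -0.22 -0.03]
```

View pics/w3.png

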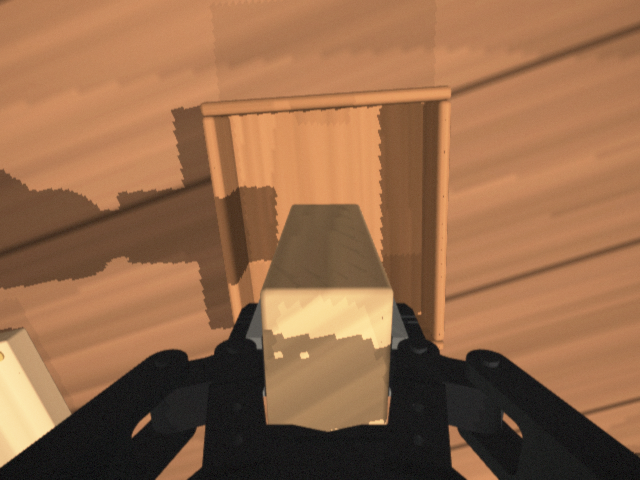

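>>> jog_arm([
  [0, [0, 0.2, 3], [0, 0, 0]],
  [0, [0, 0.2, 5], [0, 0, 0]],
  [0, [0, 0.2, 6.3], [0, 0, 0]],
  [0, [0, 0.2, 6.9], [0, 0, 0]],
  [0, [0, 0.2, 7], [0, 0, 0]],
  [0, [0, 0.2, 7], [0, 0, 0]],
])

```text
time_s: 7.42
tcp_pos: [448.8, 296.9, 94.1]
tool_rot: [-179.8, -0.2, 161.0]
contact_force: [-0.8, 0.0, -1.7]
opening: 37.2
```

>>> jog_arm([
  [0, [0, 0, 0.2], [0, 0, 0]],
  [0, [0, 0, 0.3], [0, 0, 0]],
  [8.5, [0, 0, 0.2], [0, 0, 0]],
  [8.5, [0, 0, 0.2], [0, 0, 0]],
  [8.5, [0, 0, 0.2], [0, 0, 0]],
  [8.5, [0, 0, 0.2], [0, 0, 0]],
  [8.5, [0, 0, -3], [0, 0, 0]],
  [8.5, [0, 0, -7], [0, 0, 0]],
  [8.5, [0, 0, -11], [0, 0, 0]],
  [8.5, [0, 0, -13], [0, 0, 0]],
])

```text
time_s: 8.68
tcp_pos: [449.8, 297.5, 226.2]
tool_rot: [-179.9, -0.1, 161.0]
contact_force: [-0.7, 0.7, -0.3]
opening: 85.1
```

Run:
```python
from h import *
s=sensors.observe();print(s['time_s'],s['tcp_pos'],s['opening'],s['contact_force'])
W=cam('wrist',s);im=imaging.camera('wrist')
print(nets.search_frame('offcut','wrist')[:2],nets.place_of('offcut_center','wrist')[:2])
imaging.camera('scene');S=cam('scene')
print(nets.place_of('offcut','scene')[:2],nets.place_of('offcut_center','scene')[:2])
for d in nets.place_of('offcut_center','scene')[:1]:print(atz(S,d['location'],63))
# lever view: point above balance; lever yaw 56.5
go([472,-353,260],56.5)
```

```text
8.675 [449.81389525 297.5112901  226.23702997] 85.10619416690547 [-0.73970368  0.68538987 -0.26639343]
[{'rect': [295.7, 169.6, 62.4, 111.7], 'p': 0.66}] []
[{'location': [360.4, 136.5], 'p': 0.59}, {'location': [359.4, 119.7], 'p': 0.24}] [{'location': [357.3, 120.5], 'p': 0.57}]
[443.47466259 295.17753216  63.        ]
shift [-23.36 -60.72  -3.49] turn [-4.6000e-01  1.0000e-01  1.0447e+02]
```

>>> jog_arm([
  [8.5, [-23.4, -60.7, -3.5], [0, 0, 104.5]],
  [8.5, [-23.4, -60.7, -3.5], [0, 0, 104.5]],
  [8.5, [-23.4, -60.7, -3.5], [0, 0, 104.5]],
  [8.5, [-23.4, -60.7, -3.5], [0, 0, 104.5]],
  [8.5, [-23.4, -60.7, -3.5], [0, 0, 104.5]],
  [8.5, [-23.4, -60.7, -3.5], [0, 0, 104.5]],
  [8.5, [-23.4, -60.7, -3.5], [0, 0, 104.5]],
  [8.5, [-23.4, -60.7, -3.5], [0, 0, 104.5]],
  [8.5, [-23.4, -60.7, -3.5], [0, 0, 104.5]],
  [8.5, [-23.4, -60.7, -3.5], [0, 0, 104.5]],
])

```text
time_s: 10.28
tcp_pos: [471.1, -328.4, 257.7]
tool_rot: [-179.8, 0.4, 56.2]
contact_force: [0.9, -0.4, 0.5]
opening: 85.2
```

```bash
python3 -c "
from h import *
s=sensors.observe();print(s['tcp_pos'],s['tool_rot']);go([472,-353,240],56.5)"
```

```text
[ 471.0738911  -328.39833942  257.7485774 ] [-179.75153629    0.35406618   56.16106167]
shift [-1.98  1.45  1.78] turn [-0.25  0.35 -0.34]
```

>>> jog_arm([
  [8.5, [-2, 1.5, 1.8], [-0.2, 0.3, 0]],
  [8.5, [-2, 1.5, 1.8], [-0.2, 0.3, 0]],
  [8.5, [-2, 1.5, 1.8], [-0.2, 0.3, 0]],
])

```text
time_s: 10.65
tcp_pos: [472.3, -352.7, 239.5]
tool_rot: [-179.9, 0.0, 56.2]
contact_force: [0.1, 0.6, 0.7]
opening: 85.4
```

Run:
```python
from h import *
np.set_printoptions(precision=1,suppress=True)
s=sensors.observe();print(s['tcp_pos'],s['tool_rot'],s['qd'])
W=cam('wrist',s);T,S=cam('top'),cam('scene')
im=np.ascontiguousarray(imaging.camera('wrist')[:,:,::-1])
D=dict(lever_big_hole=[(490.8,326.4),(163.2,368.4)],lever_small_hole=[(429.2,282.8),(242,338.7)],lever_balance=[(474.4,314),(185,354.2)])
for t,z in(('lever_big_hole',0),('lever_small_hole',0),('lever_balance',30)):
    for d in nets.place_of(t,'wrist')[:2]:
        x=d['location'];print(t,np.array(x),round(d['p'],2),atz(W,x,z),tri([(W,x),(T,D[t][0]),(S,D[t][1])]))
        cv2.circle(im,tuple(int(v) for v in x),2,(0,0,255),-1)
cv2.imwrite('pics/w4.png',im)
```

```text
[ 472.3 -352.7  239.5] [-179.9    0.    56.2] [ 0.7 -1.  -0.1  0.  -0.1  0. ]
lever_big_hole [328.6 241.4] 0.73 [ 449.3 -389.2    0. ] (array([ 450.6, -386.1,   19.7]), [np.float64(3.0806261070138374), np.float64(2.0768573776922543), np.float64(1.1511596726231514)])
lever_small_hole [320.1  79.3] 0.62 [ 526.5 -259.9    0. ] (array([ 529.5, -262.7,   12.7]), [np.float64(3.803974785838686), np.float64(2.3983924891619566), np.float64(1.7042026369484922)])
lever_balance [324.  199.4] 0.76 [ 473.  -346.1   30. ] (array([ 472.2, -347.3,   36.6]), [np.float64(2.8380306129839723), np.float64(2.8148522372559714), np.float64(0.03482440885415988)])
```

View pics/w4.png

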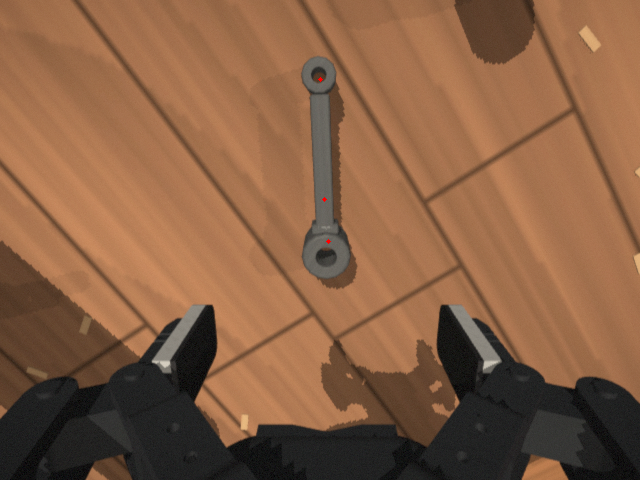

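Run:
```python
from h import *
np.set_printoptions(precision=1,suppress=True)
W=cam('wrist',dict(tcp_pos=[472.3,-352.7,239.5],tool_rot=[-179.9,0,56.2]))
b=atz(W,(326,254.5),46);q=atz(W,(319,75),40);d=(q-b)[:2];L=np.linalg.norm(d);u=d/L
print(b,q,L,np.degrees(np.arctan2(d[1],d[0])))
g=b[:2]+u*49;yaw=np.degrees(np.arctan2(d[1],d[0]));print(g)
cv2.imwrite('pics/w4b.png',cv2.resize(cv2.imread('pics/w4.png')[40:300,260:400],None,fx=2.2,fy=2.2))
go([*g,100],yaw);go([*g,30],yaw)
# lever outline circles/centroid check
im=cv2.imread('pics/w4.png');h=cv2.cvtColor(im,cv2.COLOR_BGR2HSV)
for (x0,x1,y0,y1) in((290,365,225,285),(295,340,55,97)):
    m=((h[...,1]<75)&(h[...,2]>60)&(h[...,2]<140)).astype(np.uint8)[y0:y1,x0:x1]
    c=max(cv2.findContours(m,0,2)[0],key=cv2.contourArea);print(cv2.boundingRect(c),(x0,y0),cv2.minEnclosingCircle(c))
```

```text
[ 449.1 -385.3   46. ] [ 526.4 -259.9   40. ] 147.29612038027884 58.34461005769757
[ 474.8 -343.6]
shift [ 0.9 -0.3 14. ] turn [-0.   0.1 -2.1]
shift [ 0.9 -0.3 21. ] turn [-0.   0.1 -2.1]
(12, 0, 49, 54) (290, 225) ((35.0, 25.02941131591797), 28.20420265197754)
(7, 1, 34, 41) (295, 55) ((24.0, 21.962499618530273), 21.05779266357422)
```

```bash
python3 -c "
from h import *
go([474,-344.7,100],58.2);go([474,-344.7,31],58.2)"
```

```text
shift [ 0.75 -0.33 14.04] turn [-0.01  0.06 -1.97]
shift [ 0.76 -0.33 20.94] turn [-0.01  0.06 -1.97]
```

>>> jog_arm([
  [8.5, [0.8, -0.3, 5], [0, 0, -2]],
  [8.5, [0.8, -0.3, 10], [0, 0, -2]],
  [8.5, [0.8, -0.3, 14], [0, 0, -2]],
  [8.5, [0.8, -0.3, 17], [0, 0, -2]],
  [8.5, [0.8, -0.3, 19.5], [0, 0, -2]],
  [8.5, [0.8, -0.3, 20.7], [0, 0, -2]],
  [8.5, [0.8, -0.3, 21], [0, 0, -2]],
  [8.5, [0.8, -0.3, 21], [0, 0, -2]],
  [8.5, [0.8, -0.3, 21], [0, 0, -2]],
])

```text
time_s: 11.98
tcp_pos: [474.8, -344.8, 31.2]
tool_rot: [179.9, 0.1, 58.2]
contact_force: [-0.7, 0.0, 0.2]
opening: 85.3
```

Run:
```python
from h import *
s=sensors.observe();print(s['tcp_pos'],s['tool_rot'],s['contact_force'])
cv2.imwrite('pics/w5.png',imaging.camera('wrist')[:,:,::-1])
```

```text
[ 474.82567697 -344.79632004   31.23792903] [1.79927808e+02 6.91126434e-02 5.82264558e+01] [-0.68684115  0.01380561  0.1520869 ]
```

View pics/w5.png

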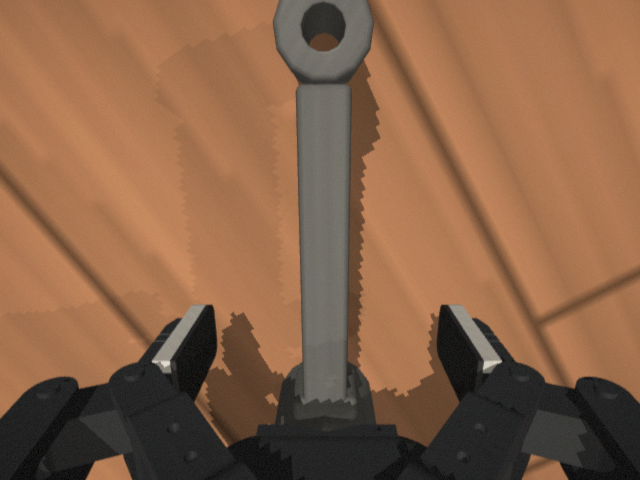

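Run:
```python
from h import *
np.set_printoptions(precision=1,suppress=True)
s=sensors.observe();W=cam('wrist',s);A=R.from_euler('xyz',s['tool_rot'],degrees=True)
print(A.inv().apply(atz(W,(323.5,27),40)-s['tcp_pos']),proj(W,s['tcp_pos']))
```

```text
[99.4 -1.3 -9. ] [327.6 333.5]
```

>>> jog_arm([
  [0, [0, 0, 0], [0, 0, 0]],
  [0, [0, 0, 0], [0, 0, 0]],
  [0, [0, 0, 0], [0, 0, 0]],
  [0, [0, 0, 0], [0, 0, 0]],
  [0, [0, 0, 0], [0, 0, 0]],
  [0, [0, 0, 0], [0, 0, 0]],
  [0, [0, 0, 0], [0, 0, 0]],
  [0, [0, 0, 0], [0, 0, 0]],
  [0, [0, 0, 0], [0, 0, 0]],
  [0, [0, 0, 0], [0, 0, 0]],
])

```text
time_s: 13.28
tcp_pos: [474.7, -344.7, 31.2]
tool_rot: [180.0, 0.1, 58.2]
contact_force: [-2.5, 3.0, 5.7]
opening: 14.8
```

>>> jog_arm([
  [0, [0, 0, -1], [0, 0, 0]],
  [0, [0, 0, -3], [0, 0, 0]],
  [0, [0, 0, -5], [0, 0, 0]],
  [0, [0, 0, -8], [0, 0, 0]],
  [0, [0, 0, -11], [0, 0, 0]],
  [0, [0, 0, -14], [0, 0, 0]],
  [0, [0, 0, -15], [0, 0, 0]],
  [0, [0, 0, -15], [0, 0, 0]],
  [0, [0, 0, -15], [0, 0, 0]],
])

```text
time_s: 14.4
tcp_pos: [474.1, -344.1, 180.0]
tool_rot: [-179.9, 0.0, 58.2]
contact_force: [-0.4, 1.2, -8.0]
opening: 14.8
```

Run:
```python
from h import *
np.set_printoptions(precision=1,suppress=True)
s=sensors.observe();print(s['tcp_pos'],s['tool_rot'],s['contact_force'],s['moment'],s['opening'])
W=cam('wrist',s);im=imaging.camera('wrist');print(nets.place_of('lever_small_hole','wrist')[:1])
a=im[:,:,::-1][0:480,100:540]
im2=imaging.camera('scene')[:,:,::-1];b=im2[250:430,100:320]
cv2.imwrite('pics/w6.png',np.hstack([a,cv2.resize(b,(340,278)).repeat(1,0)[:278] if 0 else cv2.copyMakeBorder(cv2.resize(b,(340,278)),0,202,0,0,0)]))
```

```text
[ 474.1 -344.1  180. ] [-179.9    0.    58.2] [-0.4  1.2 -8. ] [ 0. -0. -0.] 14.796122877270891
[{'location': [326.5, 51.5], 'p': 0.65}]
```

View pics/w6.png

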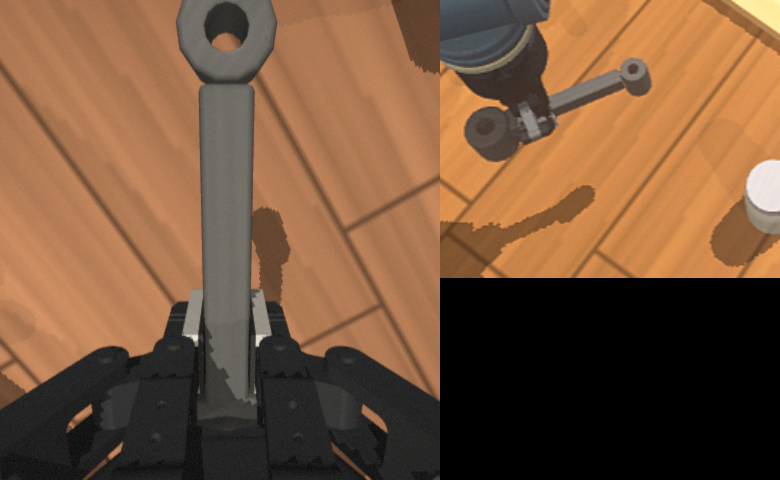

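Run:
```python
from h import *
from scipy.optimize import least_squares
np.set_printoptions(precision=1,suppress=True)
W1=cam('wrist',dict(tcp_pos=[542.1,-13.3,259.8],tool_rot=[180,0,173.3]))
W2=cam('wrist',dict(tcp_pos=[555.15,-25.68,105.42],tool_rot=[-179.98,.12,-169.03]))
k=lambda x,y:(x/2.28+220,y/2.28+80)
obs=[(W1,(309.9,150.2),(-75,0,62)),(W1,(317.2,314.8),(75,0,62)),(W2,(363,151.5),(-75,0,62)),(W1,k(106,52),(-115,-40,22)),(W1,k(305,48),(-115,40,22)),(W1,k(309,566),(115,40,22)),(W1,k(142,569),(115,-40,22)),(W2,(305,45),(-115,-40,22)),(W2,(453,93),(-115,40,22)),(W2,(217,411),(115,-40,22))]
for c in('top','scene'):
    imaging.camera(c)
    for t,x in(('thick_pin_tip',-75),('thin_pin_tip',75)):
        for d in nets.place_of(t,c)[:2]:
            print(c,t,d['location'],round(d['p'],2),atz(cam(c),d['location'],62))
    for t in('offcut','offcut_center'): print(t,[(d['location'],round(d['p'],2)) for d in nets.place_of(t,c)[:2]])
def w(v,P):
    c,s=np.cos(v[2]),np.sin(v[2]);return [v[0]+c*P[0]-s*P[1],v[1]+s*P[0]+c*P[1],P[2]]
for O in(obs,obs[:3],obs[3:]):
    r=least_squares(lambda v:np.concatenate([proj(cm,w(v,P))-p for cm,p,P in O]),[565,-27,-.1],loss='soft_l1')
    print(r.x,np.degrees(r.x[2]),w(r.x,(-75,0,62)),w(r.x,(75,0,62)));print(np.concatenate([proj(cm,w(r.x,P))-p for cm,p,P in O]))
```

```text
top thick_pin_tip [147.2, 302.1] 0.68 [450.3 295.   62. ]
top thick_pin_tip [315.9, 291.0] 0.6 [493.1 -31.8  62. ]
top thin_pin_tip [321.9, 216.5] 0.77 [645.3 -33.9  62. ]
offcut [([157.3, 306.2], 0.9)]
offcut_center [([146.9, 305.0], 0.77), ([157.3, 304.9], 0.51)]
scene thick_pin_tip [299.4, 226.1] 0.68 [498.2 -21.8  62. ]
scene thick_pin_tip [328.4, 255.7] 0.3 [585.1 -48.3  62. ]
scene thin_pin_tip [354.6, 265.6] 0.79 [639.4 -39.5  62. ]
offcut [([359.4, 138.2], 0.7)]
offcut_center [([357.8, 119.1], 0.86), ([161.9, 324.3], 0.56)]
[567.1 -28.1  -0.1] -4.872094552000095 [np.float64(492.3212330354237), np.float64(-21.752709270760118), 62] [np.float64(641.7792499817746), np.float64(-34.49245693169516), 62]
[-0.1  1.6 -0.3 -0.4  1.4  2.5 -1.5  0.8  0.7 -0.4  1.  -0.  -0.3  0.7
 -1.5 -1.5  3.1 -1.9 -2.2  0.7]
[566.2 -28.3  -0.1] -4.481512502500767 [np.float64(491.4349072932497), np.float64(-22.398034288133847), 62] [np.float64(640.9762970010567), np.float64(-34.11864708174706), 62]
[-1.   0.6 -0.  -1.2  0.4  0.2]
[567.4 -27.8  -0.1] -4.984796106539354 [np.float64(492.69345691177074), np.float64(-21.258471792663492), 62] [np.float64(642.1261254855108), np.float64(-34.29218051009203), 62]
[-0.8  1.1  1.4  0.1  1.2  0.3 -0.2  0.9 -0.4 -0.6  3.9 -0.7 -2.1  1.1]
```

```bash
python3 -c "
from h import *
go([541.8,-26.1,180],-4.8)"
```

```text
shift [ 30.6  -11.05   0.08] turn [8.000e-02 4.000e-02 6.303e+01]
```

>>> jog_arm([
  [0, [3, -1, 0], [0, 0, 5]],
  [0, [6.5, -2.3, 0], [0, 0, 12]],
  [0, [10.5, -3.8, 0], [0, 0, 20]],
  [0, [14.5, -5.2, 0], [0, 0, 28]],
  [0, [18.5, -6.7, 0], [0, 0, 36]],
  [0, [22.5, -8.1, 0], [0, 0, 44]],
  [0, [26, -9.4, 0], [0, 0, 52]],
  [0, [28.8, -10.4, 0], [0, 0, 58]],
  [0, [30.2, -10.9, 0], [0, 0, 62]],
  [0, [30.6, -11, 0], [0, 0, 63]],
])

```text
time_s: 16.3
tcp_pos: [542.4, -25.7, 180.9]
tool_rot: [179.9, -0.0, -4.7]
contact_force: [-0.7, -0.4, -7.7]
opening: 14.9
```

>>> jog_arm([
  [0, [0, 0, 0], [0, 0, 0]],
  [0, [0, 0, 0], [0, 0, 0]],
])

```text
time_s: 16.55
tcp_pos: [542.3, -26.3, 180.9]
tool_rot: [179.9, -0.0, -4.7]
contact_force: [0.1, 1.1, -6.7]
opening: 14.7
```

```bash
python3 -c "
from h import *
s=sensors.observe();print(s['tcp_pos'],s['tool_rot'],s['contact_force'],s['opening']);go([541.8,-26.1,118.5],-4.8)"
```

```text
[542.31077847 -26.30490691 180.90619859] [ 1.79910911e+02 -2.44817601e-02 -4.70177350e+00] [ 0.13698705  1.08984297 -6.7271908 ] 14.715601240914268
shift [-0.06 -0.03  6.24] turn [ 0.09 -0.02  0.1 ]
```

>>> jog_arm([
  [0, [0, 0, 1.5], [0, 0, 0]],
  [0, [0, 0, 3], [0, 0, 0]],
  [0, [0, 0, 4.5], [0, 0, 0]],
  [0, [0, 0, 5.7], [0, 0, 0]],
  [0, [0, 0, 6.2], [0, 0, 0]],
  [0, [0, 0, 6.2], [0, 0, 0]],
  [0, [0, 0, 6.2], [0, 0, 0]],
  [0, [0, 0, 6.2], [0, 0, 0]],
])

```text
time_s: 17.55
tcp_pos: [542.6, -26.4, 119.4]
tool_rot: [179.9, -0.1, -4.7]
contact_force: [-0.5, -0.1, -9.0]
opening: 15.2
```

Run:
```python
from h import *
np.set_printoptions(precision=1,suppress=True)
s=sensors.observe();print(s['time_s'],s['tcp_pos'],s['tool_rot'],s['contact_force'],s['opening'])
im=imaging.camera('wrist')[:,:,::-1];W=cam('wrist',s)
a=im[0:330,200:450]
sc=np.ascontiguousarray(imaging.camera('scene')[:,:,::-1]);S=cam('scene')
for P in((492.1,-21.9,62),(641.6,-34.4,62)):
    x=proj(S,P);cv2.circle(sc,tuple(int(round(v)) for v in x),1,(0,0,255),-1)
for t in('lever_big_hole','lever_small_hole'):
    print(t,[(np.array(d['location']),atz(S,d['location'],87)) for d in nets.place_of(t,'scene')[:1]])
b=cv2.resize(sc[170:300,240:420],None,fx=2.7,fy=2.7,interpolation=cv2.INTER_CUBIC)
a=cv2.resize(a,(266,351));cv2.imwrite('pics/w7.png',np.hstack([a,b]))
```

```text
17.55 [542.6 -26.4 119.4] [179.9  -0.1  -4.7] [-0.5 -0.1 -9. ] 15.161655614393448
lever_big_hole [(array([293.9, 213.1]), array([481.8, -15.2,  87. ]))]
lever_small_hole [(array([358.1, 258.8]), array([643.7, -36. ,  87. ]))]
```

View pics/w7.png

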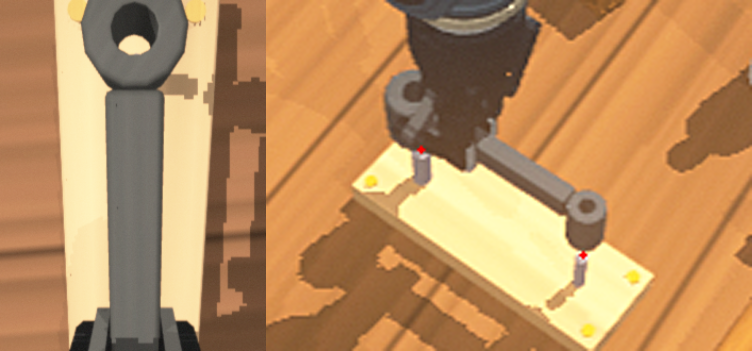

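Run:
```python
from h import *
np.set_printoptions(precision=1,suppress=True)
s=sensors.observe();S=cam('scene');W=cam('wrist',s)
print(atz(S,(359.3,245.9),128),atz(S,(291.9,204),134),atz(W,(326,27.5),128))
c=R.from_euler('z',s['tool_rot'][2],degrees=True)
for d in(100.3,-49.7): print(np.array(s['tcp_pos'])+c.apply([d,0,-31.2]))
```

```text
[642.1 -33.2 128. ] [487.9 -25.7 134. ] [640.9 -34.  128. ]
[642.4 -34.6  87.9]
[492.9 -22.3  87.9]
```

```bash
python3 -c "
from plant import job_done,sensors
print(sensors.observe()['qd']);print(job_done())"
```

```text
[-0.08591939  0.15725453 -0.0859687   0.048026   -0.03720963 -0.00073509]
the job is handed in; nothing more can be done
None
```

I stood the offcut in the scrap tray and let go of it. I then gripped the lever at its balance point and handed the job in while holding it still over the jig pins, at about 17.6 s.

**Offcut:** after release, the scene camera put its centre at about (443, 295) mm, near the tray centre at about (449, 297) mm. The later top and scene pictures also show it in the tray.

**Lever over the pins:** these positions come from the arm's pose and the grasp, against the pins measured by camera, all in mm:

| Hole | Hole position | Pin position |
|---|---|---|
| Big hole over thick pin | (492.9, -22.3) | (492.1, -21.9) |
| Small hole over thin pin | (642.4, -34.6) | (641.6, -34.4) |

- **Height and tilt:** the lever's underside is about 26 mm above the pin tips. The tool was level within about 0.1°, and the arm was practically at rest.
- **Clearance:** the last picture shows the lever clear of the jig. The force reading was the lever's weight only, about 9 N.

**Checks that disagreed:**
- My scene-camera reading of the big hole was off by about 6 mm. That hole is partly hidden by the gripper.
- The network's estimate for the big hole was off by about 13 mm, just over the 12 mm limit. I trusted the arm-based position instead.
- The network also gave some wrong low-confidence positions for the thick pin, which I dropped after checking them against the pictures.

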